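# Close the punch case without a bang

## Robot

A 7-joint arm with a two-finger parallel gripper is mounted at the origin on the work surface. World frame = base frame: x ahead of the robot, y to its left, z up, the work surface at z = 0. Lengths are in m, angles in rad, forces in N, time in s.
With the tool pointing down it reaches from about 0.35 to 0.9 m from the base axis. Payload 19.9 kg.
Tool frame: the origin (TCP) lies between the finger pads; the fingertips stand 19 mm ahead of it and the grasp point (between the pads) is the TCP; z points along the fingers, y is the direction in which the jaws open and shut (so a half turn about z gives the same grasp; the last joint's range is limited). The gripper opens to 94 mm and grips with 3 to 60 N. Pads are 16 mm wide; open, the fingers measure 119 mm over their backs; the gripper's body (75 mm by 177 mm) begins 78 mm behind the grasp point.
Start: joints at [-1.248, 0.417, -0.01, 1.614, 0.005, 1.111, -0.053], TCP at [0.222, 0.584, 0.224] pointing down, gripper open.
Joint ranges: [-2.81, 2.81], [-0.39, 2.02], [-1.27, 1.25], [0.06, 2.57], [-1.19, 4.33], [0.19, 2], [-2.82, 2.82]. Speed limits (rad/s): [1.89, 1.89, 2.39, 2.39, 3.01, 3.01, 3.01].

## Interface

Orientations are given as a 3x3 rotation matrix whose columns are the frame's x, y, z axes.
In Python, from rig import robot gives the robot as it stands. Calls block until the motion is done:
- robot.move_ptp(position, orientation): joint-space move of the TCP to a pose.
- robot.move_linear(position, velocity=0.15, frame=None, threshold=None): straight line of the TCP; frame=None keeps the orientation; velocity is the mean speed in m/s. With threshold (N) it stops when the force on the tool has changed by that much, and returns True; else False.
- robot.goto_joints(angles): joint-space move.
- robot.gripper_to(opening): finger opening in m; the grip force is fixed at half the most; returns when the fingers have stopped.
- robot.pause(seconds).
- robot.ik(position, orientation): joint angles nearest the present ones, or None.
- robot.get_state(): the state.
- robot.grab_frame(name): name is "scene" or "top" or "wrist"; returns the picture (420x560x3 uint8, red, green, blue); there is no depth.
- robot.camera_info(name): a dict with "fx", "fy", "cx", "cy" (pixels), "dist" ([k1, k2, p1, p2, k3] as OpenCV has them; the pictures are not rectified), "rvec" (rotation vector, rad) and "tvec" (3), from world to camera coordinates, as OpenCV has them. Camera axes: x right, y down, z forward; pixel columns grow to the right and rows downward; lengths in m; the calibration is good to about 2 mm. A picture is of the moment at which its call begins: read the wrist's pose just before it. camera_info takes no time and is no camera call; for the wrist camera it gives the pose at the moment of the call.
A pose or a line that the arm cannot do raises robot.PlanningError and nothing moves.
- robot.sign_off(): hands the job in, once; it reports no verdict.
The state is a dict: "time": time; "qpos": joint angles; "joint_vel": joint speeds; "effort": joint torques, N m; "ee_pos": TCP position; "tool_rot": TCP orientation; "force": force on the tool from outside, world axes, zero at the start; "moment": the same for the moment, N m; "opening": finger opening in m.
Only numpy, scipy, OpenCV 4.12 (cv2) and the standard library are available. Lean on these libraries where they do the work, as an engineer would, in place of code of your own. Each camera call takes 0.05 s, during which the arm holds its last target.

## Task

Close the open punch case with one hand, without gripping it: nudge its upright lid over towards the case's front until it drops by itself, catch it from below on the back of a finger on its way down, and lower it on the finger until it lies fully shut, gently and without a bang. Do not pinch the lid between the fingers, leave the mandrel, hammer and bangle where they are, and finish with the hand clear.

Things in the scene. Friction and masses are not known exactly. Their poses are not given: they have to be found in the camera images.
- case: Punch case, an open-topped wooden box fixed to the bench, 125 mm deep (its x), 220 mm wide (its y), 90 mm high; walls 9 mm. Origin at the centre of its underside; its front faces its own -x, the hinge runs along its y on the top of its rear (+x) wall.
- lid (a joint): Hinge angle of the lid, rad: 0 shut, 1.57 upright, 1.85 its rear stop. Starts at 1.55 to 1.68 and stays there by hinge friction. Below about 1.2 (1.1 for certain) it drops by itself, braked by a worn damper: about 0.15 rad/s at 1.1, 0.5 at 0.8, 1.0 near shut, roughly 2.5 s in all, and would hit the rim hard. Lid mass about 0.5 kg; to hold it level 115 mm from the hinge takes about 3 N.
- lid_hinge (a point): Middle of the hinge axis of the lid: at 62.5 mm along the case's +x from the case's origin, 90 mm above the bench. Axes of the lid: its -x runs from the hinge to the free edge, y along the hinge, z out of its upper (outer) face.
- lid_edge (a point): Middle of the free edge of the lid, on its underside, 150 mm from the hinge. The lid is a 150 x 270 x 14 mm board (deep, wide along the hinge, thick); when shut it overhangs the case by 25 mm at the front and by 25 mm at each of the two sides, room for a finger beside the case under the shut lid.
- lid_lining (a point): Middle of the underside of the lid, 75 mm from the hinge. Inner layer of the lid, 150 x 270 x 6 mm light wood: its underside rests on the rim when shut; when the lid stands up it faces the case's front. Axes as lid_hinge. The falling lid is to be caught on this layer.
- lid_top (a point): Middle of the outer face of the lid, 75 mm from the hinge. Outer layer of the lid, 8 mm medium-brown board on the lining (3 mm narrower at the free edges); when the lid stands up it faces away from the case's front. Fingers squeezing this layer and the lining from both sides count as pinching.
- mandrel: Tapered wooden bangle mandrel, 260 mm tall, 68 mm wide at the foot, 34 mm at the top, standing loose behind the case (case's +x). Origin at the centre of its foot. Leave alone.
- hammer: Small hammer, 220 mm long, lying loose on the bench in front of the case, roughly along the case's y. Leave alone.
- bangle: Plain steel bangle ring, 68 mm across, 24 mm high, lying loose on the bench behind the case. Origin at the centre of its underside. Leave alone.

How it is judged:
By the outcome, as a careful person would: the job done as asked, in the order asked, and still so for the second after the job is handed in, with the robot touching nothing.
It also fails if it takes over 40 s, if anything falls off the work surface, if the arm or the gripper's body presses on something with over 40 N, if the wrist force passes 120 N, or if a joint passes its speed limit or range.

## Working session

There is one attempt and no reset: what is moved stays moved. The work goes in short steps, each a Python script; the robot and the scene stay as the last script left them, time stands still between calls to the robot, and variables do not carry over. Pictures are saved under pics/ and viewed, and the job is handed in when it is done.

```bash
mkdir -p pics; ls; python3 - <<'E'
from rig import robot
import cv2,numpy as np
for n in ["scene","top"]:
    im=robot.grab_frame(n); cv2.imwrite(f"pics/{n}0.png",im[:,:,::-1])
    print(n,robot.camera_info(n))
s=robot.get_state();print(s)
E
```

```text
pics
scene {'fx': 466.38357126002825, 'fy': 466.38357126002825, 'cx': 278.5974347494286, 'cy': 206.83082252657707, 'dist': array([-0.02577028,  0.        ,  0.        ,  0.        ,  0.        ]), 'rvec': array([ 2.53681542,  0.78336959, -0.19312591]), 'tvec': array([-0.51060709, -0.17945799,  1.05587987])}
top {'fx': 521.2612682124948, 'fy': 521.2612682124948, 'cx': 285.2118204193556, 'cy': 214.48381907510017, 'dist': array([0.06682451, 0.        , 0.        , 0.        , 0.        ]), 'rvec': array([ 2.19448427, -2.13146682,  0.11200876]), 'tvec': array([0.06834345, 0.55428665, 1.02730843])}
{'time': 0.1, 'qpos': array([-1.2484976 ,  0.41791548, -0.01029802,  1.61411895,  0.00470152,
        1.11070076, -0.05301264]), 'joint_vel': array([ 0.00215635, -0.00035063,  0.00042601, -0.00144216,  0.00083716,
        0.00052258, -0.00194532]), 'effort': array([ 2.23418188e-03, -8.52596498e+01,  6.39985520e-01, -4.26705015e+01,
       -4.89239744e-02,  1.62484153e-02,  3.49927711e-05]), 'ee_pos': array([0.22228872, 0.58378691, 0.22388502]), 'tool_rot': array([[-9.34548871e-01,  3.55834667e-01, -3.12732575e-04],
       [ 3.55834793e-01,  9.34548257e-01, -1.07436987e-03],
       [-9.00343631e-05, -1.11533228e-03, -9.99999374e-01]]), 'force': array([-0.92903167,  0.03077019,  0.09534651]), 'moment': array([-0.01321881,  0.06067843, -0.07295983]), 'opening': 0.0942940999595107}
```

View pics/scene0.png

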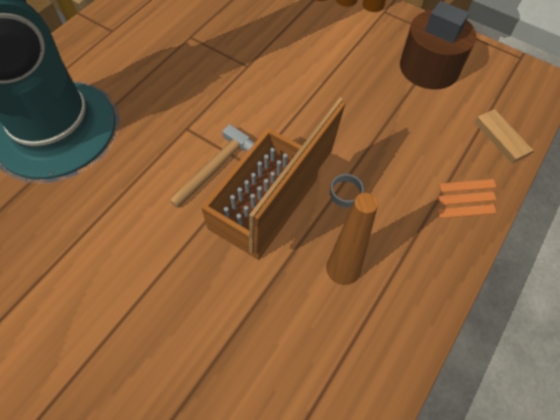

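View pics/top0.png

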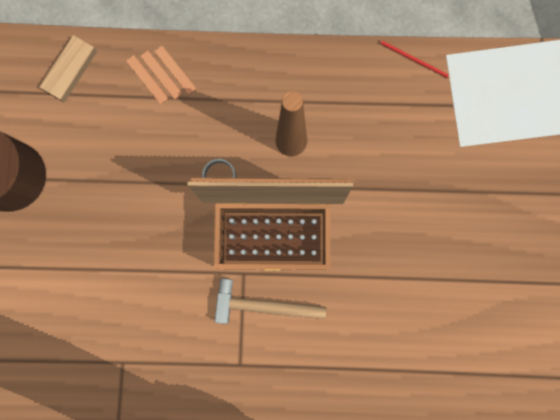

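The scene view shows the open case, with its lid upright, the hammer in front, and the mandrel and bangle behind. In the top view the case spans about (215..330, 206..270), the lid's top edge lies along v≈182, the mandrel's foot is at (292,148), the bangle at (219,172) and the hammer at (225..325, 300). I'll zoom in for corners.

```bash
python3 - <<'E'
import cv2
im=cv2.imread("pics/top0.png")[80:330,180:360]; cv2.imwrite("pics/topz.png",cv2.resize(im,None,fx=2.4*1,fy=2.4,interpolation=cv2.INTER_CUBIC))
im=cv2.imread("pics/top0.png")[165:280,180:360]; cv2.imwrite("pics/topz2.png",cv2.resize(im,None,fx=4,fy=4,interpolation=cv2.INTER_CUBIC))
im=cv2.imread("pics/scene0.png")[90:260,190:390]; cv2.imwrite("pics/scz.png",cv2.resize(im,None,fx=3.5,fy=3.5,interpolation=cv2.INTER_CUBIC))
E
```

```text
(no output)
```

View pics/topz2.png

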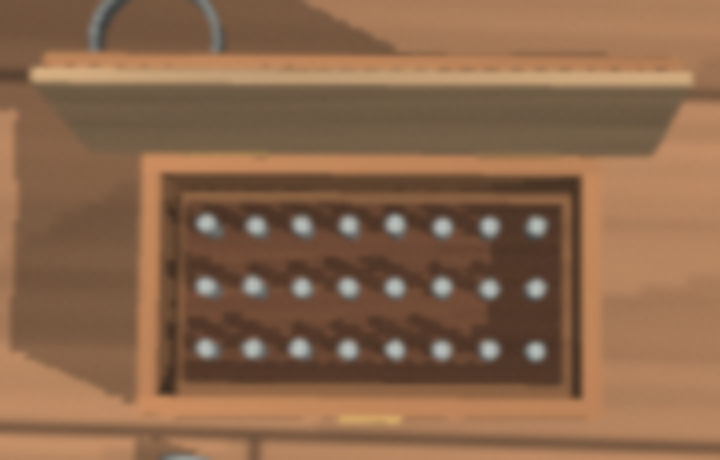

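View pics/scz.png

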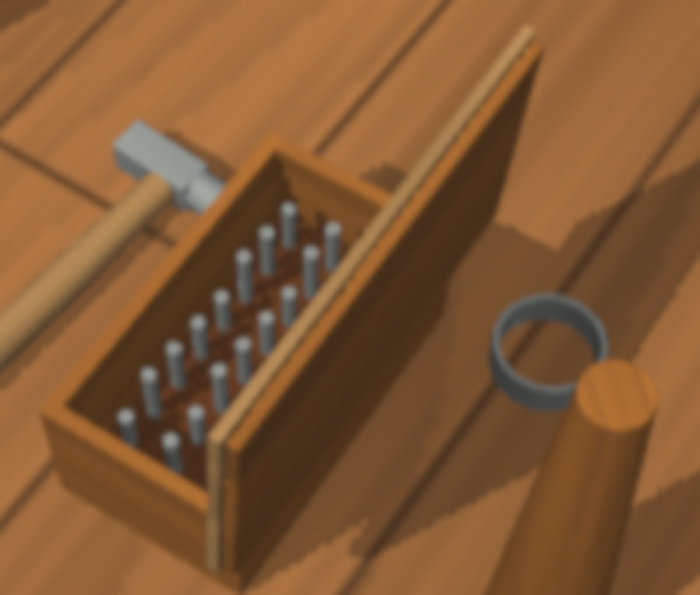

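```bash
cat > vis.py <<'E'
import numpy as np,cv2
from rig import robot
def ray(n,uv):
    c=robot.camera_info(n);K=np.array([[c['fx'],0,c['cx']],[0,c['fy'],c['cy']],[0,0,1]])
    R=cv2.Rodrigues(c['rvec'])[0];t=np.array(c['tvec'])
    p=cv2.undistortPoints(np.array(uv,float).reshape(-1,1,2),K,np.array(c['dist'])).reshape(-1,2)
    d=np.c_[p,np.ones(len(p))]@R
    return -R.T@t,d
def onz(n,uv,z):
    o,d=ray(n,uv);return o+d*((z-o[2])/d[:,2])[:,None]
def proj(n,P):
    c=robot.camera_info(n);K=np.array([[c['fx'],0,c['cx']],[0,c['fy'],c['cy']],[0,0,1]])
    return cv2.projectPoints(np.array(P,float).reshape(-1,3),np.array(c['rvec']),np.array(c['tvec']),K,np.array(c['dist']))[0].reshape(-1,2)
E
python3 - <<'E'
from vis import *
np.set_printoptions(precision=4,suppress=True)
z=lambda l:[(180+(x+.5)/4-.5,165+(y+.5)/4-.5) for x,y in l]
print("rim FL FR BR BL",onz("top",z([(137,413),(602,413),(598,155),(142,155)]),.09))
print("lid edge",onz("top",z([(30,80),(692,86)]),.24))
print("lid rear",onz("top",z([(45,54),(684,58)]),.24))
s=lambda l:[(190+(x+.5)/3.5-.5,90+(y+.5)/3.5-.5) for x,y in l]
print("scene rim FL? (277,140),(42,410)",onz("scene",s([(277,140),(42,410)]),.09))
print("scene lid edge lining",onz("scene",s([(529,25),(212,436)]),.24))
print("mandrel foot/bangle/hammer",onz("top",[(292,148),(292,101)],0),onz("top",[(292,101)],.26),onz("top",[(219,172)],.024),onz("top",[(225,282),(225,322),(325,314),(325,307)],.02))
for n in("top","scene"):
  o,_=ray(n,[(1,1)]);print(n,o)
E
```

```text
rim FL FR BR BL [[ 0.4402  0.2158  0.09  ]
 [ 0.4466 -0.0037  0.09  ]
 [ 0.5694  0.0006  0.09  ]
 [ 0.5631  0.219   0.09  ]]
lid edge [[ 0.5736  0.2444  0.24  ]
 [ 0.5789 -0.0255  0.24  ]]
lid rear [[ 0.5845  0.2388  0.24  ]
 [ 0.5904 -0.022   0.24  ]]
scene rim FL? (277,140),(42,410) [[ 0.4471  0.2145  0.09  ]
 [ 0.4468 -0.0014  0.09  ]]
scene lid edge lining [[ 0.5765  0.2458  0.24  ]
 [ 0.5819 -0.0234  0.24  ]]
mandrel foot/bangle/hammer [[0.6971 0.0745 0.    ]
 [0.7989 0.0773 0.    ]] [[0.7121 0.0774 0.26  ]] [[0.6367 0.2232 0.024 ]] [[ 0.4127  0.2019  0.02  ]
 [ 0.3338  0.1984  0.02  ]
 [ 0.3553 -0.0009  0.02  ]
 [ 0.369  -0.0007  0.02  ]]
top [0.4376 0.0774 1.0816]
scene [ 0.7922 -0.2643  0.8429]
```

The calibration gives a case yaw of about 0.023 rad, a hinge middle near (0.568, 0.110) and a lid angle of about 1.63. My plan is to work from one side with closed fingers tilted about 30° below the lid plane. I'll nudge on the rear face, slip round the lid's side edge, then catch and lower in the side overhang. First I'll check reachability.

```bash
cat > geo.py <<'E'
from vis import *
YAW=0.023; H=np.array([0.5675,0.1095,0.09])
Rc=np.array([[np.cos(YAW),-np.sin(YAW),0],[np.sin(YAW),np.cos(YAW),0],[0,0,1]])
def Rl(th):  # lid axes in world
    x=[np.cos(th),0,-np.sin(th)];z=[np.sin(th),0,np.cos(th)]
    return Rc@np.array([x,[0,1,0],z]).T
FB=0.0125   # finger back offset, closed
def rot(th,al,side,flip=1):   # side=-1: hand at lid's -y side, pointing +y
    L=Rl(th); e=-side*L[:,1]
    z=np.cos(al)*e-np.sin(al)*L[:,2]; y=flip*(np.cos(al)*L[:,2]+np.sin(al)*e)
    return np.array([np.cross(y,z),y,z]).T
def pose(th,al,side,r,gap,d=0.020,out=0.0,throt=None,flip=1):
    """finger back touches lid's side edge d from tip, 'gap' below the underside; 'out' = pulled sideways"""
    L=Rl(th); R=rot(th if throt is None else throt,al,side,flip)
    C=H+L@np.array([-r,side*(0.135+out),-gap])
    return C-(0.019-d)*R[:,2]-FB*flip*R[:,1],R
def verts(p,R,y0=-0.0125,y1=0.0125):
    return np.array([p+R@[a,b,c] for a in(-.008,.008) for b in(y0,y1) for c in np.linspace(-.07,.019,30)])
def lidc(P,th): return (P-H)@Rl(th)
E
python3 - <<'E'
from geo import *
np.set_printoptions(precision=2,suppress=True)
for side in(-1,1):
  for fl in(1,-1):
    for ad in (25,35,45):
      al=np.radians(ad); out=[]
      for th in(.75,.4,0,-.0):
        p,R=pose(th,al,side,.115,.0,flip=fl); out.append(robot.ik(p,R))
      p,R=pose(1.5,al,side,.115,-.03,throt=.75,flip=fl); out.append(robot.ik(p,R))
      print(side,fl,ad,[None if q is None else np.array(q) for q in out])
E
```

```text
-1 1 25 [array([ 0.59,  0.83, -0.19,  1.65, -0.67,  1.67,  1.8 ]), array([-0.05,  0.97,  0.77,  1.81, -1.09,  1.94,  2.6 ]), array([ 1.11,  0.96, -0.73,  1.88, -0.42,  1.12,  2.35]), array([ 1.11,  0.96, -0.73,  1.88, -0.42,  1.12,  2.35]), array([ 0.51,  0.91, -0.19,  1.37, -0.74,  1.78,  1.63])]
-1 1 35 [array([ 0.53,  0.8 , -0.19,  1.61, -0.56,  1.67,  1.75]), array([-0.18,  0.96,  0.9 ,  1.81, -1.05,  1.9 ,  2.59]), array([ 1.07,  0.84, -0.73,  1.93, -0.38,  1.02,  2.28]), array([ 1.07,  0.84, -0.73,  1.93, -0.38,  1.02,  2.28]), array([ 0.45,  0.89, -0.19,  1.31, -0.62,  1.81,  1.59])]
-1 1 45 [array([-0.15,  0.91,  0.74,  1.59, -0.82,  1.96,  2.14]), array([-0.21,  0.84,  0.83,  1.81, -0.93,  1.73,  2.48]), array([ 1.03,  0.73, -0.73,  1.97, -0.32,  0.94,  2.19]), array([ 1.03,  0.73, -0.73,  1.97, -0.32,  0.94,  2.19]), array([ 0.4 ,  0.88, -0.19,  1.25, -0.49,  1.84,  1.56])]
-1 -1 25 [array([ 0.08,  0.91,  0.53,  1.67, -0.95,  1.96, -1.02]), array([ 0.1 ,  0.88,  0.54,  1.8 , -1.  ,  1.81, -0.63]), array([ 0.21,  0.87,  0.43,  1.91, -1.08,  1.61, -0.2 ]), array([ 0.21,  0.87
[... 1579 characters left out ...]
6,  1.44,  0.5 ,  1.82,  0.85]), array([-1.02,  0.95,  0.15,  1.55,  0.53,  1.61,  0.46]), array([-1.02,  0.95,  0.15,  1.55,  0.53,  1.61,  0.46]), array([-1.03,  1.19,  0.71,  1.02,  0.24,  1.99,  1.71])]
1 -1 35 [array([-0.74,  0.95, -0.03,  1.28,  0.4 ,  1.99,  1.18]), array([-0.85,  0.87,  0.06,  1.46,  0.41,  1.73,  0.87]), array([-1.  ,  0.85,  0.15,  1.62,  0.48,  1.48,  0.49]), array([-1.  ,  0.85,  0.15,  1.62,  0.48,  1.48,  0.49]), None]
1 -1 45 [array([-0.69,  0.91, -0.01,  1.27,  0.28,  1.95,  1.18]), array([-0.8 ,  0.8 ,  0.06,  1.49,  0.31,  1.65,  0.91]), array([-0.96,  0.75,  0.14,  1.69,  0.43,  1.34,  0.53]), array([-0.96,  0.75,  0.14,  1.69,  0.43,  1.34,  0.53]), None]
```

```bash
cat >> geo.py <<'E'
def nudge(th,clear,al,side,r=.115,inn=.015,out=0,throt=.5,flip=-1):
    R=rot(throt,al,side,flip); L=Rl(th)
    tip=H+L@np.array([-r,side*(.135-inn+out),0]); p=tip-.019*R[:,2]
    v=lidc(verts(p,R),th); s=.014+clear-v[:,2].min()
    return p+L[:,2]*s,R
E
python3 - <<'E'
from geo import *
np.set_printoptions(precision=2,suppress=True)
for side,fl in((1,-1),(1,1),(-1,-1)):
  for ad in (25,30):
   for tr in (.35,.5):
    al=np.radians(ad); print(side,fl,ad,tr)
    for nm,(p,R) in dict(n0=nudge(1.63,.02,al,side,throt=tr,flip=fl),n0o=nudge(1.63,.02,al,side,out=.05,throt=tr,flip=fl),n1=nudge(1.06,0,al,side,throt=tr,flip=fl),c=pose(.7,al,side,.115,.005,throt=tr,flip=fl),e=pose(0,al,side,.115,0,flip=fl)).items():
      q=robot.ik(p,R); print(nm,p*1,None if q is None else np.array(q))
E
```

```text
1 -1 25 0.35
n0 [0.62 0.25 0.21] [-0.77  1.03  0.11  1.02  0.67  1.99  1.12]
n0o [0.62 0.3  0.21] [-0.97  1.15  0.53  0.89  0.38  1.97  1.3 ]
n1 [0.54 0.25 0.21] [-0.83  0.9   0.07  1.27  0.61  1.94  0.98]
c [0.47 0.25 0.15] [-0.89  0.91  0.07  1.43  0.52  1.83  0.84]
e [0.45 0.25 0.08] [-1.02  0.95  0.15  1.55  0.53  1.61  0.46]
1 -1 25 0.5
n0 [0.62 0.25 0.21] [-0.86  1.09  0.35  0.96  0.51  1.99  1.37]
n0o [0.62 0.3  0.21] None
n1 [0.54 0.25 0.21] [-0.86  0.94  0.17  1.22  0.54  1.97  1.17]
c [0.47 0.25 0.15] [-0.85  0.94  0.03  1.39  0.51  1.9   0.97]
e [0.45 0.25 0.08] [-1.02  0.95  0.15  1.55  0.53  1.61  0.46]
1 -1 30 0.35
n0 [0.62 0.25 0.21] [-0.75  1.    0.11  1.02  0.61  1.96  1.13]
n0o [0.62 0.3  0.21] [-0.89  1.09  0.35  0.89  0.44  1.99  1.22]
n1 [0.54 0.25 0.21] [-0.81  0.87  0.08  1.27  0.55  1.91  0.99]
c [0.47 0.25 0.15] [-0.87  0.87  0.07  1.43  0.48  1.79  0.85]
e [0.45 0.25 0.08] [-1.01  0.9   0.14  1.58  0.5   1.55  0.47]
1 -1 30 0.5
n0 [0.62 0.25 0.21] [-0.83  1.07  0.35  0.95  0.45  1.99  1.37]
n0o [0.62 0.3  0.21] None
n1 [0.54 0.25 0.21] [-0.77  0.91  0.04  1.
[... 2081 characters left out ...]
0.2 ]
-1 -1 30 0.35
n0 [ 0.63 -0.03  0.21] [ 0.    0.91  0.62  1.4  -1.15  1.95 -0.96]
n0o [ 0.63 -0.08  0.21] [ 0.12  0.92  0.53  1.32 -1.08  1.96 -0.97]
n1 [ 0.54 -0.03  0.21] [-0.    0.79  0.62  1.62 -1.04  1.89 -0.83]
c [ 0.48 -0.03  0.15] [ 0.04  0.81  0.59  1.79 -0.98  1.78 -0.66]
e [ 0.46 -0.03  0.08] [ 0.16  0.82  0.48  1.94 -1.07  1.56 -0.22]
-1 -1 30 0.5
n0 [ 0.63 -0.03  0.21] [ 0.03  0.94  0.57  1.33 -1.11  1.99 -1.11]
n0o [ 0.63 -0.08  0.21] [ 0.22  0.93  0.35  1.25 -0.97  1.95 -1.17]
n1 [ 0.54 -0.03  0.21] [-0.01  0.84  0.63  1.57 -1.03  1.97 -0.96]
c [ 0.47 -0.03  0.15] [ 0.02  0.85  0.61  1.74 -0.96  1.85 -0.78]
e [ 0.46 -0.03  0.08] [ 0.16  0.82  0.48  1.94 -1.07  1.56 -0.22]
```

```bash
cat >> geo.py <<'E'
AL=np.radians(30); SD=1; FL=1; TR=.35
E
python3 - <<'E'
from geo import *
np.set_printoptions(precision=3,suppress=True)
R=rot(TR,AL,SD,FL)
for p in ([.45,.42,.25],[.5,.40,.25],[.5,.38,.22]):
    q=robot.ik(np.array(p),R); print(p,q)
p=np.array([.5,.40,.25])
robot.gripper_to(0.0)
robot.move_ptp(p,R)
s=robot.get_state();print(s['time'],s['ee_pos'],s['qpos'],s['opening'],s['force'])
im=robot.grab_frame("scene"); cv2.imwrite("pics/s1.png",im[:,:,::-1])
im=robot.grab_frame("top"); cv2.imwrite("pics/t1.png",im[:,:,::-1])
for nm,(p,R) in dict(n0=nudge(1.63,.02,AL,SD,throt=TR,flip=FL),n0o=nudge(1.63,.02,AL,SD,out=.035,throt=TR,flip=FL),n1=nudge(1.06,0,AL,SD,throt=TR,flip=FL),c=pose(.7,AL,SD,.115,.005,throt=TR,flip=FL),e=pose(0,AL,SD,.115,0,flip=FL)).items():
      q=robot.ik(p,R); print(nm,p*1,None if q is None else np.array(q))
E
```

```text
[0.45, 0.42, 0.25] None
[0.5, 0.4, 0.25] None
[0.5, 0.38, 0.22] [-1.233  1.121  0.763  1.006  0.081  2.001 -1.867]Traceback (most recent call last):
  File "<stdin>", line 8, in <module>
rig.PlanningError: the arm cannot take that pose within its joint ranges
```

```bash
python3 - <<'E'
from geo import *
np.set_printoptions(precision=3,suppress=True)
print(robot.get_state()['time'],robot.get_state()['opening'])
for tr,a,p in [(0.,50,[.5,.42,.28]),(0.,60,[.5,.42,.28]),(0.,60,[.55,.38,.28]),(.2,45,[.58,.34,.26]),(.2,45,[.5,.34,.2]),(.35,30,[.6,.31,.21])]:
    q=robot.ik(np.array(p),rot(tr,np.radians(a),SD,FL)); print(tr,a,p,q)
E
```

```text
1.5167 0.0006667183851432694
0.0 50 [0.5, 0.42, 0.28] [-1.275  0.843  0.679  1.12   0.054  1.763 -2.215]
0.0 60 [0.5, 0.42, 0.28] [-1.264  0.747  0.667  1.207 -0.022  1.641 -2.211]
0.0 60 [0.55, 0.38, 0.28] [-1.184  0.762  0.686  1.19  -0.014  1.613 -2.127]
0.2 45 [0.58, 0.34, 0.26] [-1.085  0.971  0.712  0.998  0.049  1.855 -1.931]
0.2 45 [0.5, 0.34, 0.2] [-1.216  0.911  0.684  1.262  0.03   1.709 -2.053]
0.35 30 [0.6, 0.31, 0.21] [-1.052  1.155  0.718  0.923  0.176  1.938 -1.786]
```

```bash
python3 - <<'E'
from geo import *
np.set_printoptions(precision=3,suppress=True)
robot.move_ptp(np.array([.5,.42,.28]),rot(0,np.radians(60),SD,FL))
s=robot.get_state();print(s['time'],s['ee_pos'],s['qpos'],s['force'])
p,R=nudge(1.63,.02,AL,SD,out=.04,throt=TR,flip=FL)
robot.move_linear(p,.15,frame=R)
s=robot.get_state();print(s['time'],s['ee_pos'],p,s['qpos'],s['force'])
im=robot.grab_frame("scene"); cv2.imwrite("pics/s1.png",im[:,:,::-1])
im=robot.grab_frame("top"); cv2.imwrite("pics/t1.png",im[:,:,::-1])
for nm,(p,R) in dict(n0=nudge(1.63,.02,AL,SD,throt=TR,flip=FL),n1=nudge(1.06,0,AL,SD,throt=TR,flip=FL),n1o=nudge(1.06,0.02,AL,SD,throt=TR,flip=FL,out=.03),c=pose(.7,AL,SD,.115,.005,throt=TR,flip=FL),co=pose(.7,AL,SD,.115,.005,throt=TR,flip=FL,out=.03),e=pose(0,AL,SD,.115,0,flip=FL)).items():
      q=robot.ik(p,R); print(nm,p*1,None if q is None else np.array(q))
E
```

```text
3.4583 [0.5  0.42 0.28] [-1.264  0.747  0.667  1.207 -0.022  1.641 -2.21 ] [-0.491 -0.235 -0.707]
4.8833 [0.618 0.288 0.212] [0.618 0.287 0.211] [-1.004  1.136  0.666  0.928  0.231  1.918 -1.788] [ 0.649 -0.648  0.771]
n0 [0.619 0.247 0.211] [-1.001  1.093  0.676  1.037  0.251  1.839 -1.78 ]
n1 [0.535 0.245 0.213] [-1.136  0.978  0.678  1.286  0.24   1.772 -1.87 ]
n1o [0.552 0.276 0.222] [-1.114  1.02   0.672  1.163  0.232  1.847 -1.85 ]
c [0.469 0.248 0.15 ] [-1.222  0.982  0.644  1.448  0.181  1.671 -1.988]
co [0.469 0.278 0.15 ] [-1.228  1.009  0.634  1.38   0.163  1.723 -1.996]
e [0.449 0.247 0.079] [-1.359  1.033  0.684  1.598  0.16   1.418 -2.353]
```

View pics/s1.png

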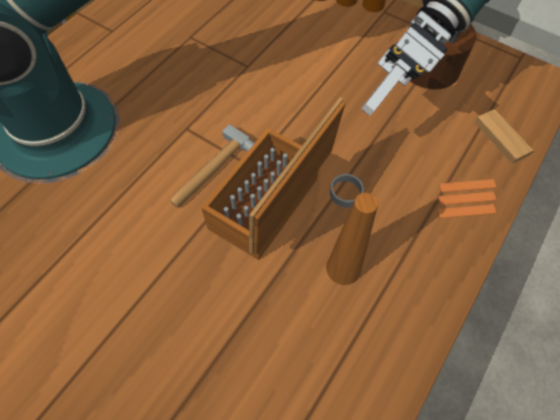

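View pics/t1.png

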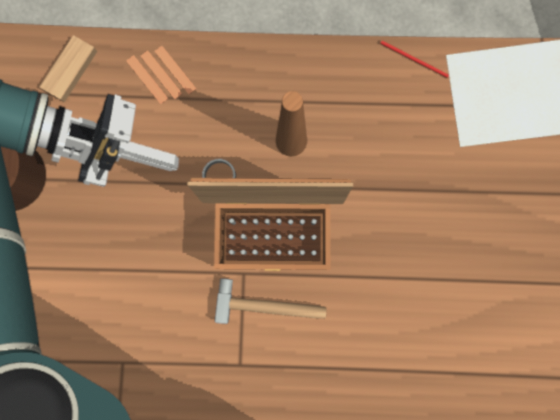

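The closed fingers are 20 mm behind and 25 mm beside the lid, with the tip at (178,162) in the top view and the lid's end at (188,183). The path is clear and the bangle and mandrel haven't moved. Next I'll nudge and catch in one script, with a load check that aborts if the lid isn't on the finger.

```bash
cat > go.py <<'E'
from geo import *
np.set_printoptions(precision=3,suppress=True)
K=dict(al=AL,side=SD,throt=TR,flip=FL)
ims={}
def st(n,pic=False):
    s=robot.get_state();print(n,round(s['time'],2),s['ee_pos'],s['force'],np.abs(s['joint_vel']).max());
    if pic: ims[n]=robot.grab_frame("scene")
    return s
def N(th,c=0,out=0): return nudge(th,c,out=out,**K)[0]
def P(th,gap=0,out=0): return pose(th,r=.115,gap=gap,out=out,**K)[0]
try:
    robot.move_linear(N(1.63,.02),.12); st("in")
    robot.move_linear(N(1.63,0),.06)
    robot.move_linear(N(1.35),.06); st("n1.35")
    robot.move_linear(N(1.07),.05); st("n1.07")
    robot.move_linear(N(1.07,out=.035),.22); st("out")
    robot.move_linear(P(.65,.005,.035),.30); st("fwd")
    robot.move_linear(P(.65,.005),.22); s0=st("ins",True)
    robot.move_linear(P(.55,.003),.02); s=st("follow",True)
    for i in range(8):
        if (s['force']-s0['force'])[2]<-1.2: print("LOADED"); break
        robot.pause(.2); s=st("wait")
    st("end",True)
finally:
    for k,v in ims.items(): cv2.imwrite(f"pics/g_{k}.png",v[60:270,160:440,::-1].repeat(2,0).repeat(2,1))
E
python3 go.py
```

```text
in 5.47 [0.619 0.248 0.211] [-0.334  0.953  0.313] 0.018029892898068136
n1.35 6.62 [0.568 0.246 0.217] [ 0.872 -0.083  0.91 ] 0.0068379111786257794
n1.07 7.41 [0.536 0.245 0.213] [ 0.626 -0.457  0.964] 0.004809128301278132
out 7.72 [0.536 0.281 0.213] [-0.83   0.339 -0.57 ] 0.0376100809836305
fwd 8.19 [0.465 0.282 0.145] [ 0.265 -0.054  0.457] 0.03238004682095048
ins 8.5 [0.467 0.246 0.146] [-0.425  0.229 -0.784] 0.03295704557382653
follow 9.18 [0.461 0.248 0.137] [-1.306  0.283 -3.248] 0.0030746877425069747
LOADED
end 9.22 [0.461 0.248 0.137] [-0.632  1.401 -3.57 ] 0.0025267975664096907
```

View pics/g_ins.png

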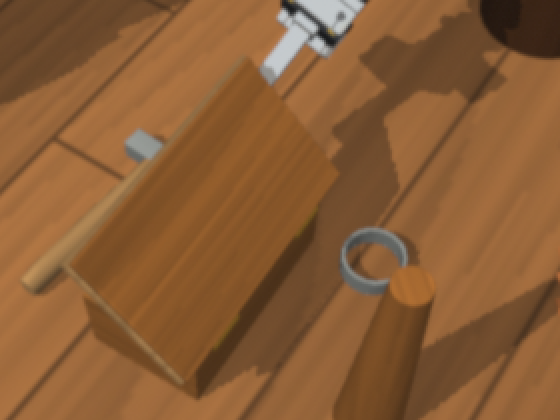

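View pics/g_end.png

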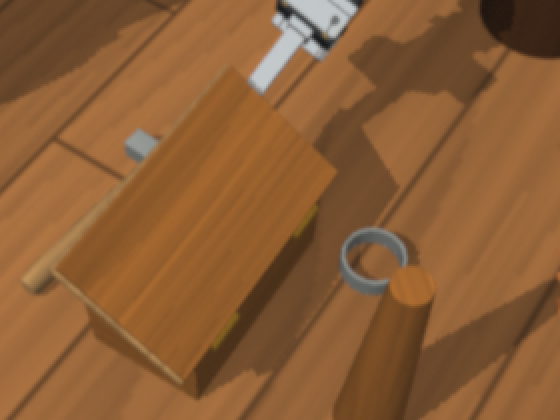

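The lid is resting on the finger: the load is about -3 N in z and the finger disappears under the lid's left edge at (258,85) in the crop. Now I'll lower it, rolling the hand with the lid.

```bash
cat > low.py <<'E'
from go_h import *
def Q(th,gap=0,out=0,tr=None): return pose(th,r=.115,gap=gap,out=out,al=AL,side=SD,flip=FL,throt=min(max(th,0),TR) if tr is None else tr)
try:
    for th,v in((.45,.04),(.35,.04),(.25,.035),(.15,.03),(.08,.02),(.03,.012),(0,.008)):
        p,R=Q(th); robot.move_linear(p,v,frame=R); st(f"t{th}",th in(.25,.0))
    p,R=Q(0,.004); robot.move_linear(p,.006,frame=R); st("g4")
    p,R=Q(0,.009); robot.move_linear(p,.008,frame=R); st("g9",True)
finally:
    for k,v in ims.items(): cv2.imwrite(f"pics/g_{k}.png",v[60:270,160:440,::-1].repeat(2,0).repeat(2,1))
E
sed -n '1,/^def P/p' go.py > go_h.py; python3 low.py
```

```text
t0.45 9.64 [0.457 0.247 0.129] [-1.264  0.214 -3.848] 0.005563895995371288
t0.35 10.07 [0.452 0.247 0.118] [-1.901  0.218 -3.127] 0.004704504385535922
t0.25 10.56 [0.45  0.247 0.108] [-2.515  0.951 -1.753] 0.007183011562163768
t0.15 11.14 [0.449 0.247 0.096] [-0.761  0.67  -2.338] 0.0071130569722028785
t0.08 11.7 [0.449 0.247 0.088] [-1.272  0.451 -2.832] 0.005463664547329464
t0.03 12.33 [0.449 0.247 0.082] [-0.251  0.963 -3.9  ] 0.002673323796202038
t0 12.92 [0.449 0.247 0.079] [-0.027  0.341 -0.496] 0.001898222895262431
g4 13.78 [0.449 0.247 0.075] [ 0.586 -0.156  0.194] 0.0016408331431261441
g9 14.56 [0.449 0.247 0.07 ] [-0.42  -0.609  0.837] 0.002860501983061588
```

The load went from about -3 to 0 N between θ = 0.03 and 0, so the lid was set down on the rim. Next I'll withdraw sideways and check.

```bash
python3 - <<'E'
from geo import *
np.set_printoptions(precision=3,suppress=True)
p,R=pose(0,AL,SD,.115,.009,out=.05,flip=FL)
robot.move_linear(p,.1)
R2=rot(0,np.radians(45),SD,FL)
robot.move_linear(np.array([.45,.40,.2]),.12,frame=R2)
s=robot.get_state();print(s['time'],s['ee_pos'],s['force'])
for n in("scene","top"):
    im=robot.grab_frame(n); cv2.imwrite(f"pics/{n}_f.png",im[:,:,::-1])
im=cv2.imread("pics/top_f.png"); cv2.imwrite("pics/tfz.png",cv2.resize(im[150:340,160:380],None,fx=3,fy=3))
E
```

```text
16.7917 [0.45  0.4   0.199] [ 0.27  -0.169 -0.283]
```

View pics/scene_f.png

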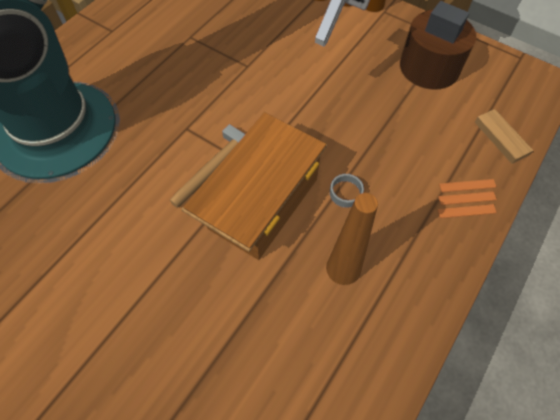

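View pics/tfz.png

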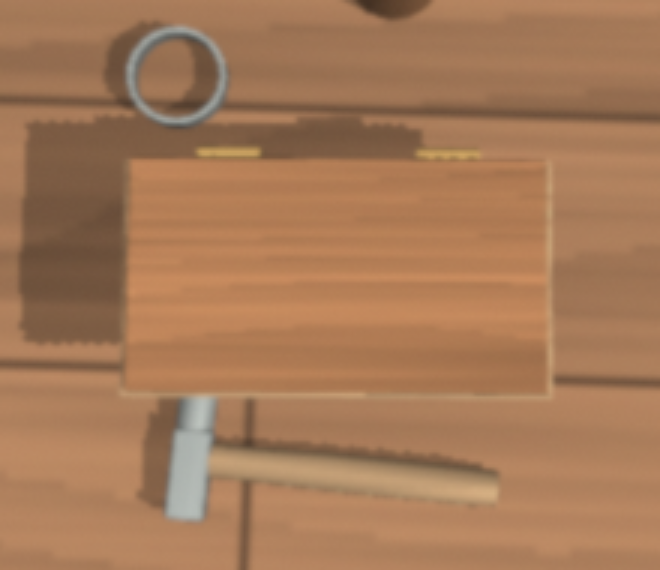

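The lid looks shut, and the hammer, bangle and mandrel are unmoved. As a quick numeric check, I'll measure the lid's front edge against the predicted shut position and difference the images around the loose items.

```bash
python3 - <<'E'
from geo import *
for th in(0,.05,.1):
    P=[H+Rl(th)@np.array([-.15,y,.006]) for y in(.135,-.135)]
    print(th,proj("top",P).round(1),proj("scene",P).round(1))
a=cv2.imread("pics/top0.png").astype(int);b=cv2.imread("pics/top_f.png").astype(int);d=abs(a-b).max(2)
print("hammer",(d[284:330,205:335]>25).sum(),"mandrel",(d[88:160,270:310]>25).sum(),"bangle(top part)",(d[155:178,203:240]>25).sum())
E
```

```text
0 [[199.3 281.3]
 [343.6 282.2]] [[263.1 112.2]
 [180.5 209. ]]
0.05 [[198.6 281.2]
 [344.  282. ]] [[263.2 109.9]
 [179.9 207.1]]
0.1 [[198.  280.8]
 [344.5 281.6]] [[263.5 107.6]
 [179.6 205.4]]
hammer 0 mandrel 0 bangle(top part) 556
```

```bash
python3 - <<'E'
import cv2
im=cv2.imread("pics/scene_f.png"); cv2.imwrite("pics/sfz.png",cv2.resize(im[100:265,170:335],None,fx=3.5,fy=3.5))
E
```

```text
(no output)
```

View pics/sfz.png

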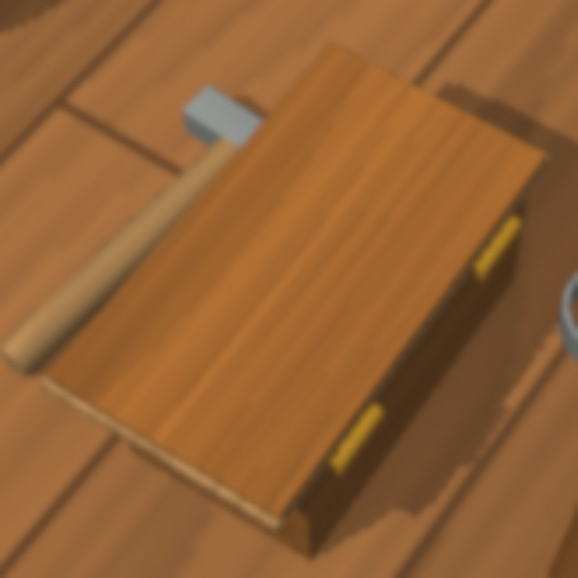

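The lid's corners are at (265,112) and (182,209) in the scene view, against a predicted (263,112) and (181,209) for shut. The bangle difference in the top view comes from the shadow: the ring stays at about (347,190) in the scene view. I'm handing in.

```bash
python3 - <<'E'
from vis import *
a=cv2.imread("pics/scene0.png").astype(int);b=cv2.imread("pics/scene_f.png").astype(int);d=abs(a-b).max(2)
print("bangle/mandrel scene diff",(d[172:285,330:380]>60).sum())
robot.sign_off(); print(robot.get_state()['time'])
E
```

```text
bangle/mandrel scene diff 0
the job is handed in; nothing more can be done
the job is handed in; nothing more can be done
```

The case is shut and the job is handed in; the robot's clock read about 17 s at my last reading. With the fingers closed throughout, I:
- nudged the lid from behind to about 1.07 rad, where it dropped by itself;
- slipped round its left side edge and caught it from below on the back of a finger at about 0.6 rad, under roughly 3 N;
- lowered it with the hand rolling along until it lay on the rim;
- backed the hand out sideways, well clear of the case.

**Lid:** the load on the finger fell from about 3 N to about 0 as the lid reached the rim. Its corners are within about 2 px of the predicted fully shut position, which is about as fine as I could resolve. I did not measure the lid's speed at contact. The finger was moving at about 8 mm/s at the end, and the force readings at the end of each step showed no jolt.

**Loose items:** the hammer and mandrel show no pixel change in the top view. The bangle's area there did change, because the lid and its shadow no longer cover it. In the scene view the bangle and mandrel are unchanged.

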